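Hold the spring clip open around the blue card

ROBOT

A 6-joint arm with a two-finger parallel gripper is mounted at the origin on the work surface. World frame = base frame: x ahead of the robot, y to its left, z up, the work surface at z = 0. Lengths are in m, angles in rad, forces in N, time in s.
With the tool pointing down it reaches from about 0.25 to 0.775 m from the base axis. Payload 4 kg.
Tool frame: the origin (TCP) lies midway between the tips of the shut fingers; the grasp point (between the pads) lies 19 mm behind it; z points along the fingers, y is the line along which they close (so a half turn about z gives the same grasp; the last joint's range is limited). The gripper opens to 94 mm and grips with 3 to 60 N. Pads are 16 mm wide; open, the fingers measure 119 mm over their backs; the gripper's body (75 mm by 177 mm) begins 78 mm behind the grasp point.
Start: joints at [1.065, 0.087, 1.371, -0, 1.684, -0.103], TCP at [0.216, 0.506, 0.185] pointing down, gripper open.
Joint ranges: [-3.1, 3.1], [-0.76, 2.03], [0.27, 2.55], [-1.08, 4.22], [0.17, 2.65], [-2.57, 2.57]. Speed limits (rad/s): [2.79, 2.79, 3.14, 3.14, 3.14, 3.14].

INTERFACE

Orientations are given as [roll, pitch, yaw] about the fixed x, y, z axes, in that order (R = Rz(yaw) Ry(pitch) Rx(roll)).
In Python, from bench import sensors, eyes, job gives the robot as it stands.
- The arm moves only by the tool arm_command, never from a script. Its argument "series" is a list of rows, each a list of 7 numbers: the opening, from 0 (shut) to 1 (fully open), then the shift along the tool's x, y, z in cm, then the turn, a rotation vector about the tool's x, y, z in rad. In form: [[fingers, dx, dy, dz, wx, wy, wz], ...]. A call has 1 to 20 rows; each row shifts and turns the commanded pose from where the row before left it, along the tool's axes as they then stand; what a row does not reach is not made up. A row lasts 1/10 s, in which the tool goes at most 50 mm and 8.59 degrees, less where a joint would pass 70% of its speed; a pose out of reach is approached as far as the arm can. A call with a gripper value outside its range is refused whole. The fingers move at their own pace and stop on an object; the grip force is fixed at half the most. Time passes only in rows, so rows that do not move let the fingers close. It gives the time, the measured TCP pose, the force and the opening at its end, in the units of the state.
- sensors.get_obs(): the state, without advancing time (a new reading comes with each control period).
- eyes.snapshot(name): name is "scene" or "top" or "wrist"; returns the picture (384x512x3 uint8, blue, green, red); there is no depth.
- eyes.get_calibration(name): a dict with "mtx" (3x3 intrinsics, pixels), "k1" (the pictures are not rectified: a ray, as slopes to the right and down, at radius r is drawn at 1 + k1 r^2 times it, then the intrinsics apply), "R" (3x3) and "t" (3): a world point X has camera coordinates R X + t. Camera axes: x right, y down, z forward; pixel columns grow to the right and rows downward; lengths in m; the calibration is good to about 2 mm. A picture is of the moment at which its call begins: read the wrist's pose just before it. get_calibration takes no time and is no camera call; for the wrist camera it gives the pose at the moment of the call.
- job.close_job(): hands the job in, once; it reports no verdict.
The state is a dict: "time": time; "joint_positions": joint angles; "qvel": joint speeds; "joint_torque": joint torques, N m; "tool_pos": TCP position; "ee_rot": TCP orientation; "wrist_force": force on the tool from outside, world axes, zero at the start; "wrist_torque": the same for the moment, N m; "width": finger opening in m.
Only numpy, scipy, OpenCV 4.12 (cv2) and the standard library are available. Lean on these libraries where they do the work, as an engineer would, in place of code of your own. Each camera call takes 0.05 s, during which the arm holds its last target. There are 200 camera calls.

TASK

Pick up the yellow spring clip, squeeze its handles so that its jaws gape wide, and bring it to the blue card so that the white-margined upright edge stands well inside the open jaws, about half-way up the card, with the clip touching the card nowhere. Finish while holding it there, level and wide open, so that I can slip a title label in beside the card; do not let go. Do not shift either card, and leave everything else on the table where it is.

Things in the scene. Friction and masses are not known exactly. Their poses are not given: they have to be found in the camera images.
- clip: Jumbo yellow spring clip, steel hinge barrel 15 mm across, black rubber jaw tips, about 66 g, lying on its side near a sheet of white paper, 34 mm tall as it lies. Origin on the hinge axis at the underside; z is the hinge axis (up), x points to the jaws (tips 40 mm ahead of the origin); two handles splay out to 52 mm behind it. The jaws open along y, equally to both sides.
- clip_handles (a point): Midway between the handles, at the middle of their length: 33 mm behind the hinge, 17 mm above the underside; axes as clip. Squeeze here along y, a finger on each handle. At rest the handles are 52 mm over their ends, 41 mm here; fully squeezed they are parallel, 21 mm over all, against a stop. It takes about 6 N to start opening, 13 N to open fully; the clip shuts if let go.
- clip_mouth (a point): Middle of the jaws' mouth: 30 mm ahead of the hinge (local x), 10 mm inside the tips, 17 mm above the underside; axes as clip. Fully open, the clear gap is 25 mm at the tips and 20 mm at 20 mm ahead of the hinge; the barrel ends the mouth 8 mm ahead of the hinge axis.
- clip_a (a joint): Opening angle of one jaw (the other opens equally): 0 shut, about 0.30 rad at the stop, fully open.
- blue_card: Sky-blue stiff card 4 mm thick, 140 mm wide, upright, 25 to 115 mm above the table, fixed in a wooden foot 70 x 90 mm, 32 mm high over all (local y -33 to +57 mm). 0.9 kg, loose. Origin under the card's middle at table height; z up, x across the thickness, y along the width. Its white-margined edge (margin 14 mm) is at local y = -70 mm, facing roughly the robot's right.
- blue_card_edge (a point): Middle of the blue card's white-margined upright edge, 72 mm above the table; axes as blue_card, so the card extends from here along +y.
- red_card: The same card and foot painted red; must stay where it is. Either card may be the nearer one.
- paint_cup: Clear tapered cup with blue paint, 68 mm across, 85 mm tall with a stick to 130 mm; origin under its centre. Leave alone.
- brush_jar: Blue ceramic jar of brushes, 72 mm across, 90 mm tall, brushes to 185 mm; origin under its centre. Leave alone.
- paint_pot: Small white pot with red lid, 48 mm across, 45 mm tall; origin under its centre. Leave alone.
- brush: Paint brush lying on the table, 170 mm long, under 30 mm high, along its x axis. Leave alone.
- figure: Small white plaster figure, 56 mm across, 88 mm tall; origin under its centre. Leave alone.
- sponge: Yellow sponge block 90 x 60 x 28 mm; origin under its centre. Leave alone.
There are look-alikes about, which are no part of the job. Leave any purple or turquoise look-alike of the clip alone.

How it is judged:
By the outcome, as a careful person would: the job done as asked, in the order asked, and still so for the second after the job is handed in, while the arm keeps its last pose, push and grip.
It also fails if it takes over 40 s, if anything falls off the work surface, if the arm or the gripper's body presses on something with over 40 N, if the wrist force passes 120 N, or if a joint passes its speed limit or range.

## Working session

There is one attempt and no reset: what is moved stays moved. The work goes in short steps, Python scripts to look and compute and a tool call to move; the robot and the scene stay as the last step left them, time stands still between calls to the robot, and variables do not carry over. Pictures are saved under pics/ and viewed, on a budget of 10 in all, crops included, one or two more only if the job needs it, and the job is handed in when it is done.

Besides the shell and the picture viewer there is one more tool, called after "Call:" by a JSON object that holds its "method" and its "body". arm_command: Moves the arm, as the interface text tells. Its arguments: {"type":"object","properties":{"series":{"type":"array","items":{"type":"array","items":{"type":"number"}}}},"required":["series"]}

```bash
mkdir -p pics
python3 - <<'E'
from bench import sensors,eyes
import cv2,numpy as np
o=sensors.get_obs();print({k:np.round(v,3).tolist() for k,v in o.items()})
for n in("scene","top"):
    cv2.imwrite(f"pics/{n}0.png",eyes.snapshot(n))
    c=eyes.get_calibration(n);print(n,c)
E
```

```text
{'time': 0.0, 'joint_positions': [1.065, 0.088, 1.372, -0.0, 1.684, -0.103], 'qvel': [-0.0, 0.0, 0.001, -0.001, -0.0, 0.001], 'joint_torque': [-0.002, -34.02, -30.241, 0.072, 0.033, -0.0], 'tool_pos': [0.215, 0.505, 0.184], 'ee_rot': [-3.139, -0.0, 2.739], 'wrist_force': [0.225, 0.035, 0.377], 'wrist_torque': [0.056, -0.023, 0.048], 'width': 0.093}
scene {'mtx': array([[497.70524771,   0.        , 258.1677266 ],
       [  0.        , 497.70524771, 194.72491128],
       [  0.        ,   0.        ,   1.        ]]), 'k1': 0.07050738177609807, 'R': array([[ 0.85664415,  0.51578667, -0.01117598],
       [ 0.27356468, -0.47250306, -0.83779665],
       [-0.43740503,  0.71463625, -0.545868  ]]), 't': array([-0.48532885, -0.08038676,  1.76178484])}
top {'mtx': array([[448.33967459,   0.        , 260.64961363],
       [  0.        , 448.33967459, 193.07487622],
       [  0.        ,   0.        ,   1.        ]]), 'k1': -0.09661273138862217, 'R': array([[-0.01265693, -0.99990244, -0.0059085 ],
       [-0.99157494,  0.0133129 , -0.12884839],
       [ 0.12891448,  0.0042279 , -0.9916467 ]]), 't': array([0.00845087, 0.56810752, 1.54544981])}
```

View pics/scene0.png

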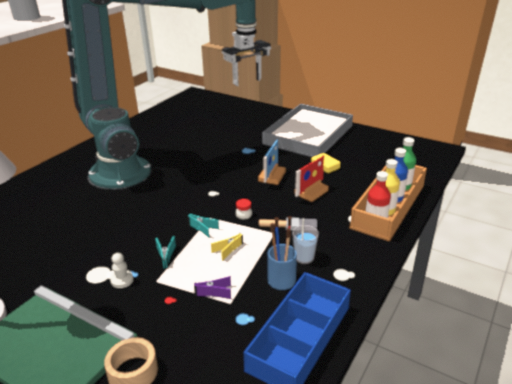

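View pics/top0.png

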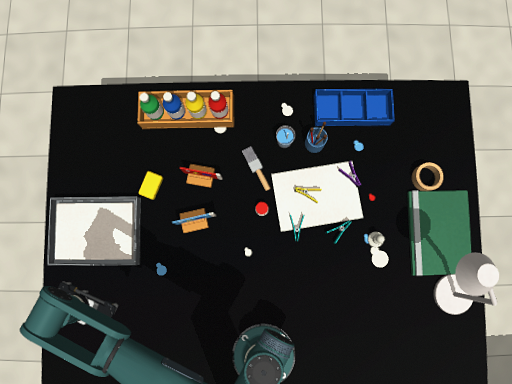

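Scene and top views: the yellow clip lies on the paper at top (305,192), scene (228,246). The look-alikes are two turquoise clips at top (297,228) and (340,230), a purple one at (350,175), and the yellow sponge at (150,185). The blue card is at top (195,220), the red one at (201,175). I'll confirm with an enlarged crop.

```bash
cat > h.py <<'E'
import numpy as np,cv2
from bench import sensors,eyes
def ray(c,uv):
    m=c["mtx"];d=np.array([(uv[0]-m[0,2])/m[0,0],(uv[1]-m[1,2])/m[1,1]]);p=d.copy()
    for _ in range(20): p=d/(1+c["k1"]*(p@p))
    return -c["R"].T@c["t"], c["R"].T@np.array([*p,1])
def onz(c,uv,z):
    o,d=ray(c,uv);return o+d*(z-o[2])/d[2]
def proj(c,X):
    q=c["R"]@np.asarray(X,float)+c["t"];p=q[:2]/q[2];p=p*(1+c["k1"]*(p@p))
    return p*[c["mtx"][0,0],c["mtx"][1,1]]+c["mtx"][:2,2]
E
python3 - <<'E'
from h import *
t=cv2.imread("pics/top0.png");s=cv2.imread("pics/scene0.png")
f=lambda im,x,y,w,h:cv2.resize(im[y:y+h,x:x+w],(400,300),interpolation=cv2.INTER_CUBIC)
cv2.imwrite("pics/m1.png",np.vstack([np.hstack([f(t,280,175,56,42),f(t,168,198,56,42)]),np.hstack([f(s,200,222,56,42),f(s,248,135,80,60)])]))
c=eyes.get_calibration("top")
hsv=cv2.cvtColor(t,cv2.COLOR_BGR2HSV)
m=cv2.inRange(hsv,(20,120,60),(35,255,255));m[:,:285]=0;m[:,325:]=0;m[:175]=0;m[215:]=0
ys,xs=np.nonzero(m);print(len(xs),xs.min(),xs.max(),ys.min(),ys.max())
for n,uv,z in(("clip",(305,192),.034),("blue",(195,218),.115),("red",(201,175),.115)):print(n,onz(c,uv,z).round(3))
E
```

```text
101 295 321 187 202
clip [ 0.57  -0.156  0.034]
blue [0.477 0.221 0.115]
red [0.622 0.202 0.115]
```

View pics/m1.png

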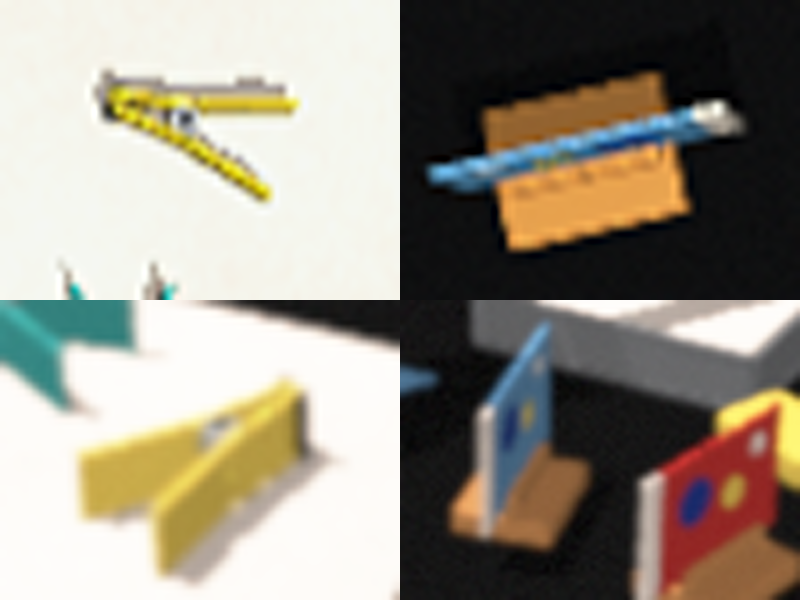

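The crop confirms the target. The yellow clip is on the white paper, with black jaw tips at top (294.7,189) and handles at (321.6,189) and (317.5,202). The blue card's white edge is at its right end in the top view, (214,213), facing -y.

Run:
```python
from h import *
c=eyes.get_calibration("top");s=eyes.get_calibration("scene")
tip=onz(c,(294.7,189),.034);h1=onz(c,(321.6,189.4),.034);h2=onz(c,(317.5,201.9),.034)
print(tip,h1,h2,np.linalg.norm(h1-h2));d=tip-(h1+h2)/2;print("len",np.linalg.norm(d),"ang",np.arctan2(d[1],d[0]))
u=d/np.linalg.norm(d);print("handles pt",tip-u*.073)
e=onz(c,(213.5,212.9),.115);f=onz(c,(172.5,222),.115);d=f-e;print("edge",e,f,np.linalg.norm(d),np.arctan2(d[1],d[0]))
# scene edge top & bottom px: crop scale 5 (80->400)
for uv in((248+487/5-80,135+(405-300)/5),(248+487/5-80,135+(535-300)/5)):
  o,dd=ray(s,uv);k=(e[:2]-o[:2])@dd[:2]/(dd[:2]@dd[:2]);print("scene edge closest",o+k*dd)
for n,uv,z in(("jar",(317,138),.09),("brush tip",(322,127),.185),("cup",(285,137),.085),("turq",(297,212),.034)):print(n,onz(c,uv,z))
```

```text
[ 0.58145723 -0.11965663  0.034     ] [ 0.57875887 -0.21501964  0.034     ] [ 0.53443144 -0.19917423  0.034     ] 0.04707438375403077
len 0.09090615553835305 ang 1.293775109660498
handles pt [ 0.56149234 -0.18987346  0.034     ]
edge [0.49334261 0.15903452 0.115     ] [0.46445549 0.29660439 0.115     ] 0.1405700406206865 1.7777706805820945
scene edge closest [0.49781444 0.16166407 0.12323761]
scene edge closest [0.49754856 0.16150897 0.02564068]
jar [ 0.75147033 -0.19729539  0.09      ]
brush tip [ 0.76397189 -0.20285497  0.185     ]
cup [ 0.7576611 -0.0864464  0.085    ]
turq [ 0.49969685 -0.12593805  0.034     ]
```

Call:
{"method": "arm_command", "body": {"series": [[0.8,-3.28,-2.8,0,0,0,0],[0.8,-3.28,-2.8,0,0,0,0],[0.8,-3.28,-2.8,0,0,0,0],[0.8,-3.28,-2.8,0,0,0,0],[0.8,-3.28,-2.8,0,0,0,0],[0.8,-3.28,-2.8,0,0,0,0],[0.8,-3.28,-2.8,0,0,0,0],[0.8,-3.28,-2.8,0,0,0,0],[0.8,-3.28,-2.8,0,0,0,0],[0.8,-3.28,-2.8,0,0,0,0],[0.8,-3.28,-2.8,0,0,0,0],[0.8,-3.28,-2.8,0,0,0,0],[0.8,-3.28,-2.8,0,0,0,0],[0.8,-3.28,-2.8,0,0,0,0],[0.8,-3.28,-2.8,0,0,0,0],[0.8,-3.28,-2.8,0,0,0,0],[0.8,-3.28,-2.8,0,0,0,0],[0.8,-3.28,-2.8,0,0,0,0]]}}

```text
time: 1.9
tool_pos: [0.5614, -0.1907, 0.1842]
ee_rot: [3.141, -0.001, 2.739]
wrist_force: [0.3, 0.6, 0.4]
width: 0.0757
```

Call:
{"method": "arm_command", "body": {"series": [[0.8,0,0,0,0,0,0.1445],[0.8,0,0,0,0,0,0.1445],[0.8,0,0,0,0,0,0.1445],[0.8,0,0,0,0,0,0.1445],[0.8,0,0,0,0,0,0.1445],[0.8,0,0,0,0,0,0.1445],[0.8,0,0,0,0,0,0.1445],[0.8,0,0,0,0,0,0.1445],[0.8,0,0,0,0,0,0.1445],[0.8,0,0,0,0,0,0.1445],[0.8,0,0,0,0,0,0],[0.8,0,0,0,0,0,0]]}}

```text
time: 3.1
tool_pos: [0.5609, -0.189, 0.1844]
ee_rot: [-3.141, -0.0, 1.297]
wrist_force: [0.6, 0.1, 0.5]
width: 0.0752
```

Run:
```python
from h import *
o=sensors.get_obs();c=eyes.get_calibration("wrist");im=eyes.snapshot("wrist")
cv2.imwrite("pics/w1.png",im);print(o["time"],o["tool_pos"],o["ee_rot"],o["joint_positions"],c)
np.save("w1.npy",np.hstack([c["R"],c["t"][:,None]]))
```

```text
3.1 [ 0.56094776 -0.18902619  0.18443821] [-3.14060040e+00 -1.80606158e-04  1.29677802e+00] [-4.20810948e-01  1.81897006e-01  1.26590091e+00  3.37899443e-05
  1.69480274e+00 -1.46788570e-01] {'mtx': array([[272.89026962,   0.        , 253.61158139],
       [  0.        , 272.89026962, 190.65071937],
       [  0.        ,   0.        ,   1.        ]]), 'k1': -0.05333529766615596, 'R': array([[ 9.62635677e-01, -2.70798648e-01, -8.03290784e-04],
       [-2.59343574e-01, -9.22760720e-01,  2.85050109e-01],
       [-7.79324294e-02, -2.74191077e-01, -9.58512279e-01]]), 't': array([-0.59135243, -0.05817737,  0.38325073])}
```

View pics/w1.png

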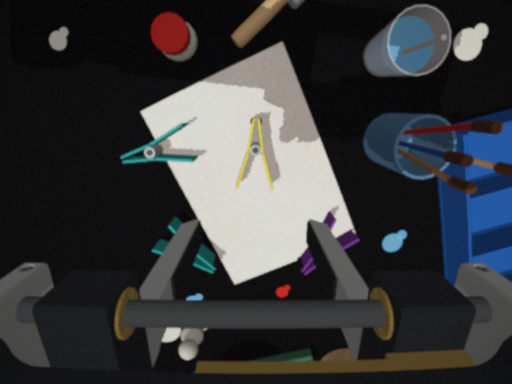

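The wrist view has the yellow clip with its tips at (256,119), hinge at (255,148) and handle ends at (238,187) and (271,187). It lines up with the fingers.

Run:
```python
from h import *
c=eyes.get_calibration("wrist");im=cv2.imread("pics/w1.png")
hsv=cv2.cvtColor(im,cv2.COLOR_BGR2HSV);m=cv2.inRange(hsv,(22,130,90),(34,255,255));m[:110]=0;m[195:]=0;m[:,:225]=0;m[:,285:]=0
ys,xs=np.nonzero(m);print(len(xs),xs.min(),xs.max(),ys.min(),ys.max())
for y in (150,160,170,180,186):print(y,xs[ys==y])
hp=[]
L=np.array([onz(c,(x,y),.034) for x,y in zip(xs,ys)])
tip=onz(c,(256,118),.034);hi=onz(c,(255,148),.034)
# handle centrelines: split
P=L[ys>155];X=xs[ys>155];l=P[X<255];r=P[X>255]
for a in (l,r):
  k=np.argmax(np.linalg.norm(a-tip,axis=1));print("end",a[k]);hp.append(a[k])
mid=(hp[0]+hp[1])/2;d=tip-mid;print(tip,hi,mid,np.linalg.norm(hp[0]-hp[1]),np.linalg.norm(d),np.arctan2(d[1],d[0]))
u=d/np.linalg.norm(d);print("handle pt",mid+u*.019, "from hinge",hi-u*.033)
d2=hi-mid;print("ang hinge",np.arctan2(d2[1],d2[0]))
```

```text
267 237 271 118 187
150 [248 262]
160 [245 246 264 265]
170 [241 242 243 267 268]
180 [238 239 269 270]
186 [237 271]
end [ 0.53617016 -0.19656817  0.034     ]
end [ 0.5793464  -0.21016423  0.034     ]
[ 0.58409537 -0.11890723  0.034     ] [ 0.57282928 -0.15448559  0.034     ] [ 0.55775828 -0.2033662   0.034     ] 0.04526632767518434 0.08847010710753304 1.2685192865253831
handle pt [ 0.56341448 -0.18522764  0.034     ] from hinge [ 0.56300535 -0.1859894   0.034     ]
ang hinge 1.271721714270716
```

Call:
{"method": "arm_command", "body": {"series": [[0.8,0.24,0.1,2.5,0,0,0.022],[0.8,0,0,3,0,0,0],[0.8,0,0,3,0,0,0],[0.8,0,0,3,0,0,0],[0.8,0,0,2,0,0,0],[0.8,0,0,2,0,0,0],[0.8,0,0,1.2,0,0,0],[0.8,0,0,0.9,0,0,0],[0.8,0,0,0.4,0,0,0],[0.8,0,0,0,0,0,0],[0.8,0,0,0,0,0,0]]}}

```text
time: 4.25
tool_pos: [0.5635, -0.1873, 0.006]
ee_rot: [3.14, 0.0, 1.272]
wrist_force: [-0.4, -0.2, 0.5]
width: 0.0752
```

Call:
{"method": "arm_command", "body": {"series": [[0.8,0,0,0.25,0,0,0],[0.45,0,0,0,0,0,0],[0.4,0,0,0,0,0,0],[0.35,0,0,0,0,0,0],[0.3,0,0,0,0,0,0],[0.25,0,0,0,0,0,0],[0.2,0,0,0,0,0,0],[0.1,0,0,0,0,0,0],[0.1,0,0,0,0,0,0],[0.1,0,0,0,0,0,0],[0.1,0,0,0,0,0,0],[0.1,0,0,0,0,0,0]]}}

```text
time: 5.45
tool_pos: [0.5629, -0.1872, 0.0027]
ee_rot: [3.141, 0.0, 1.272]
wrist_force: [0.0, -1.3, 1.4]
width: 0.0175
```

Run:
```python
from h import *
cv2.imwrite("pics/w2.png",eyes.snapshot("wrist"))
o=sensors.get_obs();print(o["width"],o["wrist_force"],o["tool_pos"])
```

```text
0.017638209249153727 [-2.11565522 -1.34196465  2.58278719] [ 0.56283811 -0.18721516  0.00262643]
```

View pics/w2.png

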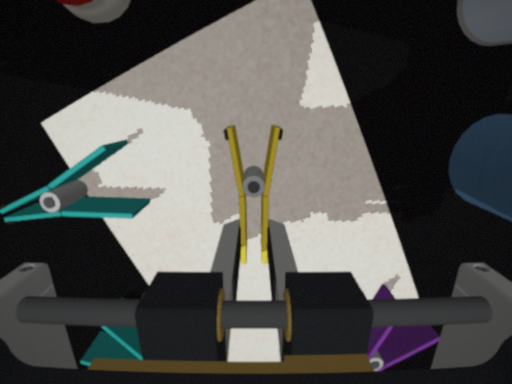

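The clip is gripped and wide open: hinge at (254,182), tips at (231,130) and (278,131), handles parallel at x≈244 and 265.

Run:
```python
from h import *
c=eyes.get_calibration("wrist");o=sensors.get_obs();yaw=o["ee_rot"][2];T=np.array(o["tool_pos"])
ux=np.array([np.cos(yaw),np.sin(yaw)]);uy=np.array([np.sin(yaw),-np.cos(yaw)])
for n,uv in(("tl",(230,128)),("tr",(279,129)),("hinge",(254,182)),("hl",(244,262)),("hr",(265,262))):
  p=onz(c,uv,.034)[:2]-T[:2];print(n,p@ux,p@uy)
```

```text
tl 0.0730098000872938 -0.01388243193417217
tr 0.07241371121498938 0.015615336752109018
hinge 0.03940492073703899 0.0005632829155697391
hl -0.018274526038695924 -0.006402886410457281
hr -0.01828236486463069 0.008251907928589127
```

Call:
{"method": "arm_command", "body": {"series": [[0,0,0,-0.8,0,0,0],[0,0,0,-1.6,0,0,0],[0,0,0,-2.4,0,0,0],[0,0,0,-2.6,0,0,0],[0,0,0,-2.4,0,0,0],[0,0,0,-1.2,0,0,0],[0,0,0,0,0,0,0]]}}

```text
time: 6.2
tool_pos: [0.5641, -0.1874, 0.1149]
ee_rot: [3.137, 0.0, 1.272]
wrist_force: [0.6, -0.2, -0.6]
width: 0.0171
```

Call:
{"method": "arm_command", "body": {"series": [[0,1.0,-0.5,0,0,0,0],[0,2.0,-1.1,0,0,0,0],[0,2.0,-1.1,0,0,0,0],[0,2.0,-1.1,0,0,0,0],[0,2.0,-1.1,0,0,0,0],[0,2.0,-1.1,0,0,0,0],[0,2.0,-1.1,0,0,0,0],[0,2.0,-1.1,0,0,0,0],[0,2.0,-1.1,0,0,0,0],[0,2.0,-1.1,0,0,0,0],[0,1.7,-0.7,0,0,0,0],[0,0,0,0,0,0,-0.08],[0,0,0,0,0,0,-0.11],[0,0,0,0,0,0,-0.11],[0,0,0,0,0,0,-0.11],[0,0,0,0,0,0,-0.096],[0,0,0,0,0,0,0],[0,0,0,0,0,0,0]]}}

```text
time: 8.0
tool_pos: [0.5166, 0.044, 0.111]
ee_rot: [-3.139, -0.001, 1.776]
wrist_force: [0.9, 0.7, -0.4]
width: 0.0174
```

Run:
```python
from h import *
o=sensors.get_obs();print({k:np.round(o[k],4).tolist() for k in("time","tool_pos","ee_rot","width","wrist_force","joint_positions")})
cv2.imwrite("pics/w3.png",eyes.snapshot("wrist"))
```

```text
{'time': 8.0, 'tool_pos': [0.5166, 0.044, 0.111], 'ee_rot': [-3.139, -0.001, 1.7762], 'width': 0.0174, 'wrist_force': [0.8942, 0.7431, -0.4472], 'joint_positions': [-0.0247, 0.0459, 1.5617, 0.0003, 1.5368, -0.2302]}
```

View pics/w3.png

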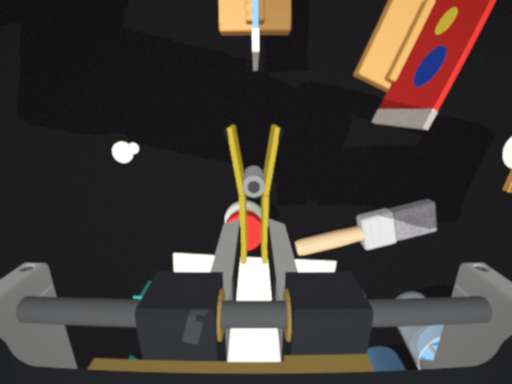

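The clip is held unchanged: hinge (254,182), tips (232,128) and (277,128). The blue card's white edge stands straight ahead at (256,27–70). The pot's red lid is at (246,232), below the clip.

Run:
```python
from h import *
c=eyes.get_calibration("wrist");o=sensors.get_obs();yaw=o["ee_rot"][2];T=np.array(o["tool_pos"])
ux=np.array([np.cos(yaw),np.sin(yaw)]);uy=np.array([np.sin(yaw),-np.cos(yaw)])
im=cv2.imread("pics/w3.png");
for y in range(2,76,5):
  r=im[y,235:280].astype(int);b=np.nonzero(r.min(1)>90)[0]+235;bl=np.nonzero((r[:,0]>r[:,2]+50))[0]+235
  print(y,b[[0,-1]] if len(b) else '-',bl[[0,-1]] if len(bl) else '-')
for z in(.115,.07,.025):
  for e in((.4935,.159),(.4975,.1615)): print(z,proj(c,[*e,z]))
print("pot",onz(c,(246,232),.045))
dz=T[2]-.0027
for n,uv in(("tl",(231,127)),("tr",(278,127)),("hinge",(254,182))):
  p=onz(c,uv,.034+dz)[:2]-T[:2];print(n,p@ux,p@uy)
```

```text
2 [235 259] [253 257]
7 [235 259] [253 257]
12 [235 259] [253 257]
17 [235 259] [253 257]
22 [235 259] [252 258]
27 [235 260] -
32 [251 259] -
37 [251 259] -
42 [251 259] -
47 [251 259] -
52 [252 259] -
57 [253 258] -
62 [253 257] -
67 [253 257] -
72 - -
0.115 [254.13443198  56.54265682]
0.115 [260.86187543  53.89114125]
0.07 [254.12114547  66.87531489]
0.07 [259.54261291  64.75045965]
0.025 [254.11212428  73.86412631]
0.025 [258.65173212  72.09214252]
pot [0.51753819 0.00168486 0.045     ]
tl 0.07341831191815232 -0.013274595426836224
tr 0.07341741094723506 0.014997415405644499
hinge 0.039209842152398276 0.0005681864393686494
```

Run:
```python
import cv2
im=cv2.imread("pics/w3.png")[0:135,200:312]
cv2.imwrite("pics/w3c.png",cv2.resize(im,None,fx=4.4,fy=4.4,interpolation=cv2.INTER_CUBIC))
```

```text
(no output)
```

View pics/w3c.png

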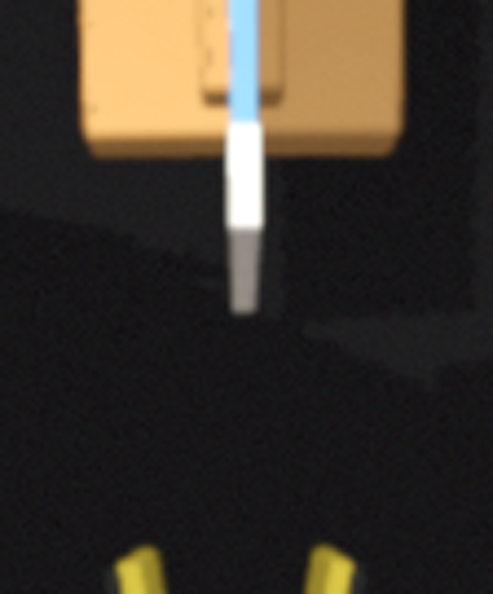

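The crop shows the card's edge running from the top at about (255.9,51.8) to the bottom at (255.4,71.1), centred between the yellow tips and parallel to the clip.

Run:
```python
from h import *
c=eyes.get_calibration("wrist");o=sensors.get_obs();yaw=o["ee_rot"][2];T=np.array(o["tool_pos"])
ux=np.array([np.cos(yaw),np.sin(yaw)]);uy=np.array([np.sin(yaw),-np.cos(yaw)])
for uv,z in(((255.6,51.8),.115),((255.2,71.1),.025),((255.5,2),.115)):
  p=onz(c,uv,z);q=p[:2]-T[:2];print(p,"tool x,y",q@ux,q@uy)
```

```text
[0.49384759 0.16204568 0.115     ] tool x,y 0.1204208985886228 0.0016001910744913646
[0.49401819 0.16170407 0.025     ] tool x,y 0.12005164941491814 0.0016974549116630104
[0.48770833 0.19097708 0.115     ] tool x,y 0.14999631989796772 0.0014969343774292262
```

Call:
{"method": "arm_command", "body": {"series": [[0,0.5,0.07,1.0,0,0,0],[0,0.5,0,1.2,0,0,0],[0,0.5,0,1.2,0,0,0],[0,0.5,0,1.2,0,0,0],[0,0,0,0.8,0,0,0],[0,0,0,0,0,0,0],[0,0,0,0,0,0,0]]}}

```text
time: 8.75
tool_pos: [0.5143, 0.0631, 0.0584]
ee_rot: [-3.141, -0.0, 1.778]
wrist_force: [0.8, 0.9, -0.4]
width: 0.0176
```

Run:
```python
from h import *
o=sensors.get_obs();print({k:np.round(o[k],4).tolist() for k in("time","tool_pos","ee_rot","width","wrist_force")})
w=eyes.snapshot("wrist");cv2.imwrite("pics/w4.png",w);s=eyes.snapshot("scene");cv2.imwrite("pics/s4.png",s)
a=cv2.resize(w[0:150,190:320],(390,450),interpolation=cv2.INTER_CUBIC);b=cv2.resize(s[130:220,215:293],(390,450),interpolation=cv2.INTER_CUBIC)
cv2.imwrite("pics/m4.png",np.hstack([a,b]))
```

```text
{'time': 8.75, 'tool_pos': [0.5143, 0.0631, 0.0584], 'ee_rot': [-3.1415, -0.0, 1.7777], 'width': 0.0176, 'wrist_force': [0.7777, 0.8804, -0.3563]}
```

View pics/m4.png

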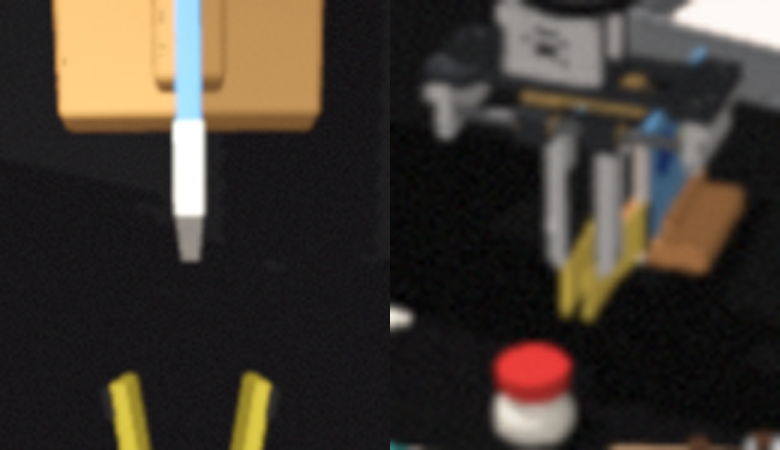

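Run:
```python
from h import *
c=eyes.get_calibration("wrist");s=eyes.get_calibration("scene");o=sensors.get_obs();yaw=o["ee_rot"][2];T=np.array(o["tool_pos"])
ux=np.array([np.cos(yaw),np.sin(yaw)]);uy=np.array([np.sin(yaw),-np.cos(yaw)])
for uv,z in(((253.3,71.7),.115),((253.3,87),.025)):
  p=onz(c,uv,z);q=p[:2]-T[:2];print(p,"tool x,y",q@ux,q@uy)
for uv in((226.5,125),(281,125)):
  q=onz(c,uv,T[2]-.0027+.034)[:2]-T[:2];print("tip",q@ux,q@uy)
for x,y,n in((-.0183,-.0095,"hl"),(-.0183,.0115,"hr"),(.0727,-.014,"tl"),(.0727,.016,"tr")):
  for z in(0,.034):
    p=proj(s,[*(T[:2]+x*ux+y*uy),T[2]-.0027+z]);print(n,z,p.round(1),"crop",((p-[215,130])*5+[390,0]).round())
```

```text
[0.49413902 0.16237553 0.115     ] tool x,y 0.10151897368084636 2.6469956702680988e-05
[0.49426497 0.16211442 0.025     ] tool x,y 0.10123757363719038 9.616210968277455e-05
tip 0.07465161503635737 -0.016050392722660956
tip 0.07464361831329619 0.016663713874141815
hl 0 [249.3 191.9] crop [562. 309.]
hl 0.034 [249.1 182.5] crop [560. 263.]
hr 0 [255.7 193. ] crop [594. 315.]
hr 0.034 [255.6 183.7] crop [593. 268.]
tl 0 [257.7 177.2] crop [603. 236.]
tl 0.034 [257.5 168.1] crop [603. 191.]
tr 0 [266.5 178.7] crop [647. 244.]
tr 0.034 [266.4 169.6] crop [647. 198.]
```

Call:
{"method": "arm_command", "body": {"series": [[0,0.4,0,0,0,0,0],[0,0.6,0,0,0,0,0],[0,0.6,0,0,0,0,0],[0,0.6,0,0,0,0,0],[0,0.6,0,0,0,0,0],[0,0.6,0,0,0,0,0],[0,0.5,0,0,0,0,0],[0,0.3,0,0,0,0,0],[0,0,0,0,0,0,0],[0,0,0,0,0,0,0],[0,0,0,0,0,0,0]]}}

```text
time: 9.95
tool_pos: [0.5057, 0.1041, 0.0585]
ee_rot: [3.141, 0.0, 1.778]
wrist_force: [0.1, -0.2, -1.7]
width: 0.0176
```

Run:
```python
from h import *
o=sensors.get_obs();print({k:np.round(o[k],4).tolist() for k in("time","tool_pos","ee_rot","width","wrist_force")})
w=eyes.snapshot("wrist");cv2.imwrite("pics/w5.png",w);s=eyes.snapshot("scene");t=eyes.snapshot("top")
a=cv2.resize(w[50:210,190:320],(390,480),interpolation=cv2.INTER_CUBIC);b=cv2.resize(s[120:216,225:303],(390,480),interpolation=cv2.INTER_CUBIC)
cv2.imwrite("pics/m5.png",np.hstack([a,b]));cv2.imwrite("pics/t5.png",t);cv2.imwrite("pics/s5.png",s)
```

```text
{'time': 9.95, 'tool_pos': [0.5057, 0.1041, 0.0585], 'ee_rot': [3.1415, 0.0, 1.7775], 'width': 0.0176, 'wrist_force': [0.0631, -0.2098, -1.6819]}
```

View pics/m5.png

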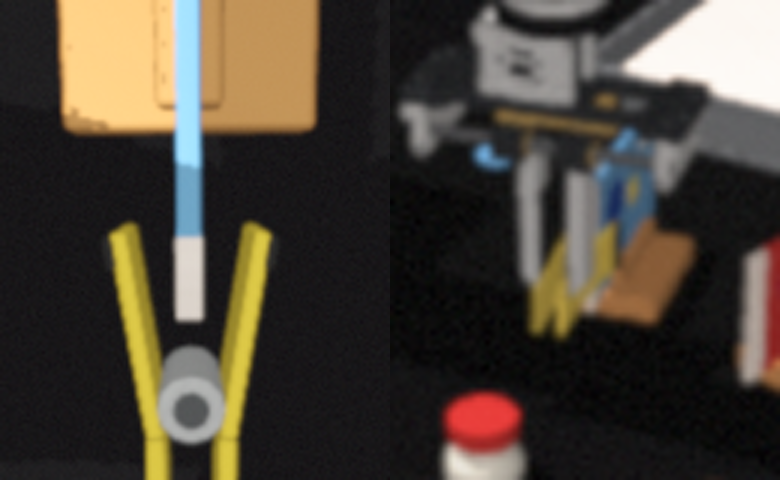

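The white edge now sits centred in the open jaws: its top end is at wrist (253.3,156.7), the tips are at (227,125) and (280,125), and the hinge barrel is behind it. Now a numeric check of depth, clearance and whether anything else moved.

Run:
```python
from h import *
c=eyes.get_calibration("wrist");o=sensors.get_obs();yaw=o["ee_rot"][2];T=np.array(o["tool_pos"])
ux=np.array([np.cos(yaw),np.sin(yaw)]);uy=np.array([np.sin(yaw),-np.cos(yaw)])
for uv in((253.3,156.7),(253.3,60)):
  p=onz(c,uv,.115);q=p[:2]-T[:2];print(p,"tool x,y",q@ux,q@uy)
a=cv2.imread("pics/top0.png");b=cv2.imread("pics/t5.png")
d=(cv2.absdiff(a,b).max(2)>60).astype(np.uint8)
n,_,st,_=cv2.connectedComponentsWithStats(d);print([s.tolist() for s in st[1:] if s[4]>4])
a=cv2.imread("pics/scene0.png");b=cv2.imread("pics/s5.png")
d=(cv2.absdiff(a,b).max(2)>60).astype(np.uint8)
n,_,st,_=cv2.connectedComponentsWithStats(d);print([s.tolist() for s in st[1:] if s[4]>4])
```

```text
[0.49357586 0.16245129 0.115     ] tool x,y 0.05962369803977132 8.73364328303196e-05
[0.48393825 0.20854434 0.115     ] tool x,y 0.1067135244573688 0.00011183608978726029
[[202, 172, 18, 4, 28], [198, 176, 51, 96, 2237], [293, 185, 29, 18, 200], [84, 208, 48, 52, 1637], [156, 263, 11, 12, 92], [210, 265, 41, 119, 3321], [20, 288, 108, 89, 2709], [73, 295, 10, 7, 19], [87, 299, 11, 10, 61], [114, 304, 4, 3, 7], [251, 308, 2, 17, 19], [207, 323, 1, 7, 7], [242, 335, 6, 6, 18], [279, 334, 6, 4, 10], [282, 337, 3, 4, 9], [208, 338, 1, 7, 7], [264, 338, 23, 18, 151], [257, 343, 5, 1, 5], [291, 342, 2, 4, 6], [107, 345, 69, 39, 1531], [246, 345, 9, 10, 13], [282, 359, 17, 24, 182], [162, 363, 5, 4, 6], [172, 368, 21, 11, 27]]
[[62, 0, 217, 124, 13522], [238, 25, 11, 2, 12], [240, 29, 12, 2, 20], [237, 30, 19, 13, 117], [232, 32, 4, 4, 13], [255, 42, 14, 6, 41], [67, 49, 7, 6, 23], [226, 51, 7, 3, 9], [239, 51, 14, 5, 49], [263, 51, 2, 3, 6], [70, 77, 7, 4, 20], [88, 111, 3, 4, 5], [245, 111, 26, 13, 181], [141, 113, 3, 4, 8], [272, 119, 52, 22, 515], [241, 121, 25, 20, 294], [78, 132, 15, 11, 98], [271, 135, 18, 13, 122], [263, 136, 5, 7, 15], [227, 140, 13, 11, 78], [246, 142, 23, 5, 51], [246, 148, 25, 39, 360], [264, 149, 3, 5, 10], [278, 149, 7, 9, 48], [96, 152, 10, 9, 41], [114, 152, 20, 9, 60], [301, 165, 7, 4, 9], [297, 169, 3, 3, 5], [116, 181, 7, 3, 15], [211, 233, 35, 28, 540]]
```

```bash
python3 -c "
from bench import job;print(job.close_job())"
```

```text
the job is handed in; nothing more can be done
None
```

The arm is holding the yellow clip level and wide open around the blue card's white-margined edge. I handed the job in at about 10 s of the 40 s allowed.

- **Jaws:** The fingers closed to 17.6 mm, narrower than the 21 mm given for the handles fully squeezed, and the jaws looked wide open in the last picture. I read 17.6 mm as fully squeezed.
- **Position:** The card's edge stands about 14 mm inside the jaw tips. It is centred to under 1 mm and parallel to the clip. The middle of the mouth is about 73 mm above the table.
- **Clearance:** By measurement there should be roughly 9 mm of free space on each side of the card and about 17 mm to the hinge barrel. The wrist force stayed under 2 N and the picture showed no contact.
- **Cards:** The blue card's edge read the same place, within 1 mm, before and after the clip went in.
- **Left unsettled:** Comparing first and last pictures showed small changes near the red card. I took these for the arm's shadow, since by my estimate the gripper passed well above it, but I did not measure the red card again.

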